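# Load the sloped case tray

### The job

Put the three aluminium cases away in the sloped tray: the wide case in the wide middle lane and the two narrow ones in the outer lanes, one to a lane, each slid down under the keeper bar, lid up, until it rests square against the back stop. One narrow case is already in its lane but has stuck part-way down. Leave the other things on the bench alone and do not tip the cases.

Things in the scene. Friction and masses are not known exactly. Their poses are not given: they have to be found in the camera images.
- tray: Fixed tray, grey deck 312 x 214 mm, sloped 0.24 rad (13.8 degrees) down, away from the robot. Origin: middle of the deck's upper face, 66 mm above the bench; x points down the slope along the lanes, y across them (robot's left), z square to the deck. Deck from x = -156 mm (top end, open) to the back stop's near face at x = +150 mm; stop 30 mm tall.
- lanes (a point): Same place and axes as the tray's. Four rails along x, 6 mm thick, 12 mm tall, at y = -104, -42, 42 and 104 mm make three lanes: the middle one 78 mm wide, the outer two 56 mm wide. Friction holds a case wherever it is put on the slope: it does not slide by itself and must be pushed (a few newtons).
- keeper (a point): Middle of the underside of the steel keeper bar that crosses all lanes, 70 mm above the deck; axes as the tray's. The bar is 22 mm wide (tray x = 84 to 106 mm) and 5 mm thick, on posts outside the lanes at y = 110 and -110 mm. A case slides beneath it with 12 mm to spare but cannot be lowered in there from above.
- stop_left (a point): Point on the deck where the middle of the left (y = +73 mm) narrow lane meets the back stop; axes as the tray's. A case that is home has its centre 50 mm up the slope from here (x = -50 mm) and 29 mm above the deck.
- stop_middle (a point): The same for the wide middle lane.
- stop_right (a point): The same for the right (y = -73 mm) narrow lane, in which the stuck case stands.
- case_wide_centre (a point): Wide aluminium case, 100 mm long (x), 66 mm wide (y), 34 mm tall, with a black grip bar along the middle of its lid, 60 mm long (x), 14 mm wide, 24 mm tall (top 58 mm above the underside). Both ends alike, 0.25 to 0.47 kg. This point: centre, 29 mm above the underside, z out of the lid. Starts on the bench beside the tray, left or right.
- case_loose_centre (a point): Narrow aluminium case, 100 mm long (x), 44 mm wide (y), 34 mm tall, with a black grip bar along the middle of its lid, 60 mm long (x), 14 mm wide, 24 mm tall (top 58 mm above the underside). Both ends alike, 0.25 to 0.47 kg. This point: centre, 29 mm above the underside, z out of the lid. Starts on the bench beside the tray, left or right.
- case_stuck_centre (a point): A second narrow aluminium case, 100 mm long (x), 44 mm wide (y), 34 mm tall, with a black grip bar along the middle of its lid, 60 mm long (x), 14 mm wide, 24 mm tall (top 58 mm above the underside). Both ends alike, 0.25 to 0.47 kg. This point: centre, 29 mm above the underside, z out of the lid. Starts on the deck in the right lane, stuck part-way down, a little askew.
- jar: Bystander, loose: a closed jar, 64 mm across, 85 mm tall. Origin under its middle. Leave it alone.
- meter: Bystander, loose: a grey gauge box, 85 x 65 x 50 mm. Origin under its middle. Leave it alone.
- bottle: Bystander, loose: a closed white bottle, 68 mm across, 105 mm tall. Origin under its middle. Leave it alone.
- beaker: Bystander, loose: an open glass beaker, 72 mm across, 100 mm tall. Origin under its middle. Leave it alone.
- wrench: Bystander, loose: a steel wrench 160 mm long lying on the bench at the left. Origin under its middle. Leave it alone.
- tape: Bystander, loose: a black tape dispenser, 130 x 55 mm, with a white roll; 98 mm tall. Origin under its middle. Leave it alone.
Not all that is in view belongs to the job. What is shaped like the part that bears case_loose_centre but orange or purple is not meant.

How it is judged:
By the outcome, as a careful person would: the job done as asked, in the order asked, and still so for the second after the job is handed in, with the robot touching nothing.
It also fails if it takes over 72 s, if anything falls off the work surface, if the arm or the gripper's body presses on something with over 40 N, if the wrist force passes 120 N, or if a joint passes its speed limit or range.

### The arm

A 6-joint arm with a two-finger parallel gripper is mounted at the origin on the work surface. World frame = base frame: x ahead of the robot, y to its left, z up, the work surface at z = 0. Lengths are in m, angles in degrees, forces in N, time in s.
With the tool pointing down it reaches from about 0.4 to 0.825 m from the base axis. Payload 7 kg.
Tool frame: the origin (TCP) lies at the very end of the fingers, on their centre line; the grasp point (between the pads) lies 19 mm behind it (ctrl.grip_point_offset is the distance from the TCP to the grasp point, in m); x points along the fingers, z is the direction in which the jaws open and shut, and the axes are right-handed (so a half turn about x gives the same grasp; the last joint's range is limited). The gripper opens to 88 mm and grips with 3 to 60 N. Pads are 19 mm wide; open, the fingers measure 130 mm over their backs; the gripper's body (78 mm by 193 mm) begins 47 mm behind the grasp point.
Start: joints at [-49.956, 20.546, 0.682, 0, -70.136, -16.507], TCP at [0.27, -0.619, 0.227] pointing down, gripper open.
Joint ranges: [-176.03, 176.03], [-82.01, 121.73], [-58.28, 71.71], [-173.87, 95.51], [-174.79, -0.11], [-173.66, 173.66]. Speed limits (degrees/s): [136.94, 136.94, 172.46, 180, 180, 180].

### API

Orientations are given as [roll, pitch, yaw] about the fixed x, y, z axes, in that order (R = Rz(yaw) Ry(pitch) Rx(roll)).
In Python, from plant import get_obs, snapshot, calibration, close_job, ctrl gives the robot as it stands.
- The arm moves only by the tool move_arm, never from a script. Its argument "commands" is a list that holds one entry, the list of rows, each a list of 4 numbers: the shift along the tool's x, y, z in cm, then the turn about the tool's x in rad. In form: [[[dx, dy, dz, spin], ...]]. A call has 1 to 8 rows; each row shifts and turns the commanded pose from where the row before left it, along the tool's axes as they then stand; what a row does not reach is not made up. A row lasts 1/10 s, in which the tool goes at most 50 mm and 8.59 degrees, less where a joint would pass 70% of its speed; a pose out of reach is approached as far as the arm can. A call with a gripper value outside its range is refused whole. "jaw" is the finger opening in cm, from 0 to 8.76, set as the call begins (left out, the last holds). The fingers move at their own pace and stop on an object; the grip force is fixed at half the most. Time passes only in rows, so rows that do not move let the fingers close. It gives the time, the measured TCP pose, the force and the opening at its end, in the units of the state.
- get_obs(): the state, without advancing time (a new reading comes with each control period).
- snapshot(name): name is "scene" or "top" or "wrist"; returns (picture, depth): 400x640x3 uint8, red, green, blue; 400x640 float32, m along the optical axis (not along the pixel's ray), 0 where there is no reading.
- calibration(name): a dict with "mtx" (3x3 intrinsics, pixels), "T" (4x4, takes a point from camera to world coordinates); the wrist camera has in their place "tool_from_camera" (4x4, takes a point from camera to tool coordinates, whose origin is the TCP and whose axes are the tool frame's). Camera axes: x right, y up, looking along -z (the intrinsics and any distortion apply to the point x, -y, -z); pixel columns grow to the right and rows downward; lengths in m; the calibration is good to about 2 mm. A picture is of the moment at which its call begins: read the wrist's pose just before it. calibration takes no time and is no camera call.
- close_job(): hands the job in, once; it reports no verdict.
The state is a dict: "clock": time; "joint_pos": joint angles; "qvel": joint speeds; "tau": joint torques, N m; "tool_pos": TCP position; "orientation": TCP orientation; "force": force on the tool from outside, world axes, zero at the start; "moment": the same for the moment, N m; "opening": finger opening in m.
Only numpy, scipy, OpenCV 4.12 (cv2) and the standard library are available. Lean on these libraries where they do the work, as an engineer would, in place of code of your own. Each camera call takes 0.05 s, during which the arm holds its last target. There are 200 camera calls.

## Working session

There is one attempt and no reset: what is moved stays moved. The work goes in short steps, Python scripts to look and compute and a tool call to move; the robot and the scene stay as the last step left them, time stands still between calls to the robot, and variables do not carry over. Pictures are saved under pics/ and viewed, about 8 in all and at most 12, crops included, and the job is handed in when it is done.

Besides the shell and the picture viewer there is one more tool, called after ">>>" by a JSON object that holds its "op" and its "data", one argument or row to a line. move_arm: Moves the arm, as the interface text tells. Its arguments: {"type":"object","properties":{"commands":{"type":"array"},"jaw":{"type":"number"}},"required":["commands"]}

```bash
mkdir -p pics; ls
python3 - <<'E'
from plant import *
import cv2,numpy as np
print(get_obs())
for n in("scene","top"):
    p,d=snapshot(n); np.savez("pics/%s0.npz"%n,p=p,d=d); cv2.imwrite("pics/%s0.png"%n,p[...,::-1]); c=calibration(n); print(n,{k:np.round(v,4) if not isinstance(v,str) else v for k,v in c.items()})
print(calibration("wrist"))
E
```

```text
pics
{'clock': 0.0, 'joint_pos': array([-4.99575630e+01,  2.05898517e+01,  6.33320164e-01, -1.94314302e-02,
       -7.01353888e+01, -1.65073245e+01]), 'qvel': array([ 0.06632723,  0.02774812,  0.03998132, -0.01436157,  0.03440498,
       -0.05220408]), 'tau': array([-2.79102887e-04, -5.82721245e+01,  2.93045962e+01,  6.99710727e+00,
        6.85335224e-03, -1.41516525e-04]), 'tool_pos': array([ 0.26931466, -0.61841168,  0.22563928]), 'orientation': array([  5.26912741,  89.90628161, 118.79762248]), 'force': array([ 0.08771814, -0.01421852, -0.72953119]), 'moment': array([-0.01247475, -0.08628558, -0.00403502]), 'opening': 0.08767416051407602}
scene {'mtx': array([[509.212 ,   0.    , 317.1848],
       [  0.    , 509.212 , 205.1038],
       [  0.    ,   0.    ,   1.    ]]), 'T': array([[-0.8699, -0.4025,  0.2851,  1.0083],
       [ 0.4932, -0.7194,  0.4891,  0.7965],
       [ 0.0082,  0.5661,  0.8243,  1.4778],
       [ 0.    ,  0.    ,  0.    ,  1.    ]])}
top {'mtx': array([[367.5491,   0.    , 315.2173],
       [  0.    , 367.5491, 196.975 ],
       [  0.    ,   0.    ,   1.    ]]), 'T': array([[-0.0039,  0.9991, -0.0428,  0.473 ],
       [-0.9999, -0.0035,  0.0099, -0.0277],
       [ 0.0098,  0.0428,  0.999 ,  1.2377],
       [ 0.    ,  0.    ,  0.    ,  1.    ]])}
{'mtx': array([[298.60815468,   0.        , 320.11642149],
       [  0.        , 298.60815468, 202.10525736],
       [  0.        ,   0.        ,   1.        ]]), 'tool_from_camera': array([[ 1.59746279e-03,  2.63039568e-01, -9.64783724e-01,
        -1.58808122e-01],
       [ 1.99156535e-04,  9.64784852e-01,  2.63040206e-01,
         7.20286712e-02],
       [ 9.99998704e-01, -6.12339926e-04,  1.48882186e-03,
        -1.36176778e-04],
       [ 0.00000000e+00,  0.00000000e+00,  0.00000000e+00,
         1.00000000e+00]])}
```

View pics/scene0.png

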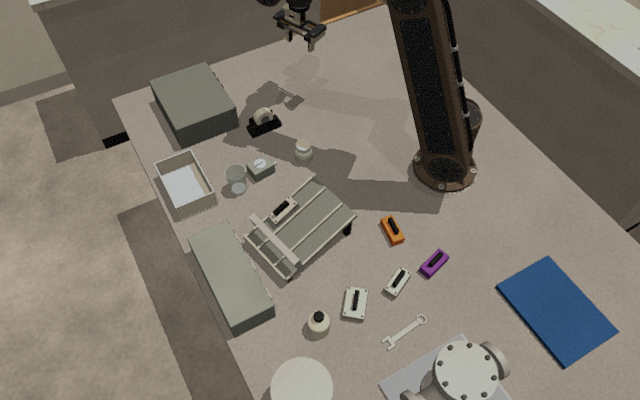

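View pics/top0.png

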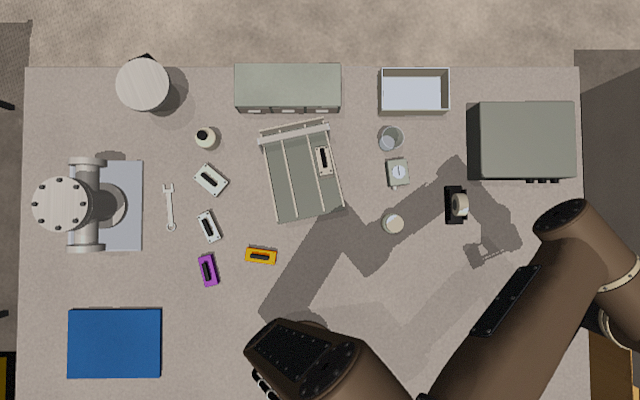

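The scene view shows the tray around (300,225), and the top view shows it around (302,170). Candidates in the top view:
- Light wide case (211,180)
- Light narrow case (208,226)
- Orange (261,255) and purple (208,270) lookalikes, which are excluded by colour
- Stuck case (323,159) in the right lane

Next I confirm these in one enlarged crop and measure.

```bash
cat > h.py <<'E'
from plant import *
import cv2,numpy as np
from scipy.spatial.transform import Rotation as Ro
def cloud(d,c,T=None):
    K=c["mtx"];T=c["T"] if T is None else T
    v,u=np.mgrid[:d.shape[0],:d.shape[1]]
    P=np.stack([(u-K[0,2])/K[0,0]*d,-(v-K[1,2])/K[1,1]*d,-d],-1)
    return P@T[:3,:3].T+T[:3,3]
def ray(uv,c,z,T=None):
    K=c["mtx"];T=c["T"] if T is None else T
    uv=np.atleast_2d(uv).astype(float)
    r=np.c_[(uv[:,0]-K[0,2])/K[0,0],-(uv[:,1]-K[1,2])/K[1,1],-np.ones(len(uv))]@T[:3,:3].T
    return T[:3,3]+r*((z-T[2,3])/r[:,2])[:,None]
def toolT(o=None):
    o=o or get_obs();T=np.eye(4);T[:3,:3]=Ro.from_euler("xyz",o["orientation"],degrees=True).as_matrix();T[:3,3]=o["tool_pos"];return T
E
python3 - <<'E'
from h import *
f=np.load("pics/top0.npz");p,d=f["p"],f["d"];c=calibration("top");W=cloud(d,c)
print("bench z",np.median(W[240:300,130:180,2]), "noise",W[240:300,130:180,2].std())
g=p.max(2)
for n,(u0,v0,u1,v1) in dict(wide=(190,160,235,200),loose=(193,205,226,246),stuck=(312,142,336,178)).items():
    s=np.s_[v0:v1,u0:u1]
    m=((g[s]<60)&(W[s][...,2]>.04)).astype(np.uint8)
    n_,l,st,ce=cv2.connectedComponentsWithStats(m); i=1+st[1:,4].argmax()
    q=np.argwhere(l==i)[:,::-1]+[u0,v0]
    zz=np.median(W[q[:,1],q[:,0],2]); X=ray(q,c,zz)[:,:2].astype(np.float32)
    print(n,"bar px",st[i],"z",zz,cv2.minAreaRect(X))
    if n!="stuck":
        m=(W[s][...,2]>.02)
        q=np.argwhere(m)[:,::-1]+[u0,v0]; X=W[q[:,1],q[:,0],:2].astype(np.float32); print("  body",cv2.minAreaRect(X), "lid z",np.median(W[s][m][:,2]))
# tray
s=np.s_[118:226,255:350]; H=W[s]
for (u,v) in [(283,195),(300,195),(325,195),(278,160),(298,160),(296,128)]: print((u,v),W[v,u].round(4))
cr=cv2.resize(p[110:290,180:350,::-1],None,fx=3.3,fy=3.3,interpolation=cv2.INTER_CUBIC); cv2.imwrite("pics/crop1.png",cr)
E
```

```text
bench z -0.00027477469630121654 noise 0.08736415515086332
wide bar px [11 13 16 13 69] z 0.05751363229019457 ((0.582521378993988, 0.3030879497528076), (0.057827360928058624, 0.011866401880979538), 50.13411331176758)
  body ((0.5210561752319336, 0.1724773496389389), (0.4025956094264984, 0.0865011215209961), 64.38127136230469) lid z 0.0343770873799345
loose bar px [ 9 14 11 17 85] z 0.0566542871919018 ((0.4289969205856323, 0.3062315285205841), (0.0546511672437191, 0.015413633547723293), 23.583772659301758)
  body ((0.4723551869392395, 0.16113781929016113), (0.10277661681175232, 0.3634909689426422), 15.989107131958008) lid z 0.0344828702321649
stuck bar px [ 8  6  7 19 71] z 0.12105954223372573 ((0.642509937286377, -0.06349548697471619), (0.05661078542470932, 0.01139735896140337), 10.991654396057129)
(283, 195) [0.5291 0.0621 0.0815]
(300, 195) [0.5288 0.0086 0.0825]
(325, 195) [ 0.5282 -0.0697  0.0913]
(278, 160) [0.6438 0.0804 0.0542]
(298, 160) [0.6433 0.0157 0.0565]
(296, 128) [0.7534 0.023  0.0315]
```

View pics/crop1.png

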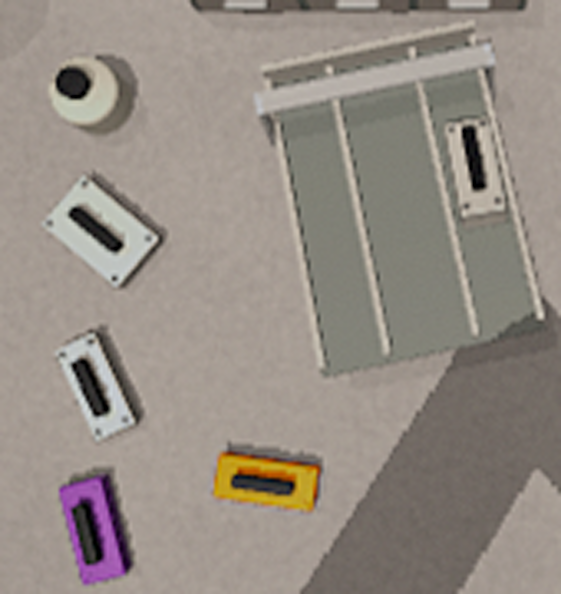

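The crop confirms it: the wide case is at crop (97,230) and the narrow aluminium one at crop (95,385), with the purple and orange ones excluded. The stuck case is at (475,165). Now the tray pose.

Run:
```python
from h import *
f=np.load("pics/top0.npz");p,d=f["p"].astype(int),f["d"];c=calibration("top");W=cloud(d,c)
v,u=np.mgrid[:400,:640]
hull=np.zeros((400,640),np.uint8)
# deck quad in full px (from the crop /3.3 + offset)
cr=lambda x,y:(int(180+x/3.3),int(110+y/3.3))
cv2.fillPoly(hull,[np.array([cr(290,150),cr(328,362),cr(535,312),cr(480,110)])],1)
g=p.max(2); m=(hull>0)&(d>0)&(g<np.percentile(g[hull>0],55))&(g>70)&(W[...,2]>.03)&(W[...,2]<.115)
P=W[m]
for _ in range(4):
    A=np.c_[P[:,:2],np.ones(len(P))]; k=np.linalg.lstsq(A,P[:,2],rcond=None)[0]; r=P[:,2]-A@k; P=P[abs(r)<max(.002,1.5*r.std())]
print("plane",k,"slope",np.arctan(np.hypot(*k[:2])),"yaw(grad)",np.degrees(np.arctan2(-k[1],-k[0])),r.std())
# rails: bright px -> intersect with plane raised 12mm ; line directions
K=c["mtx"];T=c["T"]
def rp(uv,h):
    n=np.array([-k[0],-k[1],1]);n/=np.linalg.norm(n);o=np.array([0,0,k[2]])+n*h
    D=np.c_[(uv[:,0]-K[0,2])/K[0,0],-(uv[:,1]-K[1,2])/K[1,1],-np.ones(len(uv))]@T[:3,:3].T
    return T[:3,3]+D*(((o-T[:3,3])@n)/(D@n))[:,None]
for a,b in [((322,372),(280,140)),((386,355),(339,105)),((474,335),(423,88)),((542,318),(483,70))]:
    q=np.array([cr(*a),cr(*b)],float)
    # refine: brightest column near line on each row
    pts=[]
    for vv in range(int(q[1,1])+2,int(q[0,1])-1):
        uu=q[0,0]+(vv-q[0,1])*(q[1,0]-q[0,0])/(q[1,1]-q[0,1]); us=np.arange(int(uu)-3,int(uu)+5); w=(g[vv,us]-np.median(g[vv,us])).clip(0)
        pts.append([(us*w).sum()/w.sum(),vv])
    X=rp(np.array(pts),.012); vx,vy,x0,y0=cv2.fitLine(X[:,:2].astype(np.float32),cv2.DIST_HUBER,0,.01,.01).ravel()
    e=rp(q[:1],.012)[0]
    print("rail yaw",np.degrees(np.arctan(vy/vx)),"at x=.6 y=",y0+(0.6-x0)*vy/vx,"low end",e.round(4))
h=W[...,2]-(k[0]*W[...,0]+k[1]*W[...,1]+k[2])
mk=(h>.066)&(h<.09)&(v>115)&(v<150)&(u>250)&(u<340); q=W[mk]; print("keeper",mk.sum(),cv2.minAreaRect(q[:,:2].astype(np.float32)),q.mean(0))
q=np.argwhere(hull&0==1)
ed=rp(np.array([cr(322,376),cr(545,322)],float),0); print("deck top corners",ed)
```

```text
plane [-0.24038159 -0.05305735  0.21329511] slope 0.24136827219343096 yaw(grad) 12.446835316106785 0.0012837989890744656
rail yaw 12.158824 at x=.6 y= 0.11125185 low end [0.4452 0.0779 0.1145]
rail yaw 12.045064 at x=.6 y= 0.04718046 low end [0.4602 0.02   0.114 ]
rail yaw 11.9493475 at x=.6 y= -0.03899387 low end [ 0.4781 -0.0625  0.114 ]
rail yaw 12.5641775 at x=.6 y= -0.10358808 low end [ 0.4932 -0.1269  0.1138]
keeper 530 ((0.7176950573921204, 0.02817843109369278), (0.024777080863714218, 0.22500678896903992), 12.321576118469238) [0.71744867 0.02826057 0.11648552]
deck top corners [[ 0.44181936  0.0789444   0.10290129]
 [ 0.4902765  -0.13095169  0.10238962]]
```

>>> {"op": "move_arm", "data": {
  "commands": [
    [[0,0,0,0.1],[0,0,0,0.097],[0,-3.4,3.3,0],[0,-3.4,3.3,0],[0,-3.4,3.3,0],[0,-3.4,3.3,0],[0,-3.4,3.3,0],[0,-3.4,3.3,0]]
  ],
  "jaw": 4
}}

```text
clock: 0.9
tool_pos: [0.4274, -0.3802, 0.2264]
orientation: [34.0, 90.0, 136.3]
force: [1.3, -0.1, 0.3]
opening: 0.0405
```

```bash
cat >> h.py <<'E'
O=np.array([.612,.0055,.066]);TY=12.2
c_,s_=np.cos(np.radians(TY)),np.sin(np.radians(TY))
ex=np.array([.9713*c_,.9713*s_,-.2377]);ey=np.array([-s_,c_,0]);ez=np.cross(ex,ey);TR=np.c_[ex,ey,ez]
def tray(P): return (np.asarray(P)-O)@TR
def world(t): return O+TR@np.asarray(t)
def ang(T): return np.degrees(np.arctan2(T[1,2],T[0,2]))
def shift(P,a=None):
    "cm in tool axes from now to world P; spin rad to jaw angle a (spin taken after shift)"
    T=toolT(); s=(np.asarray(P)-T[:3,3])@T[:3,:3]*100
    print("tcp",T[:3,3].round(4),"tray",(tray(T[:3,3])*1e3).round(1),"a",ang(T).round(2),"shift cm",s.round(2),"spin",None if a is None else np.radians(ang(T)-a).round(3))
E
python3 -c "
from h import *
shift(world([.002,-.0735,.14]),102.2);print(get_obs()['joint_pos'].round(1))"
```

```text
tcp [ 0.4274 -0.3802  0.2264] tray [-292.5 -338.    93.5] a 102.24 shift cm [  2.49 -29.73  26.43] spin 0.001
[-22.1  10.9 -12.6  -0.  -66.5 -55.7]
```

>>> {"op": "move_arm", "data": {
  "commands": [
    [[0,-3.7,3.3,0],[0,-3.7,3.3,0],[0,-3.7,3.3,0],[0,-3.7,3.3,0],[0,-3.7,3.3,0],[0,-3.7,3.3,0],[0.5,-3.7,3.3,0],[0.5,-3.7,3.3,0]]
  ]
}}

```text
clock: 1.7
tool_pos: [0.6609, -0.0593, 0.2163]
orientation: [42.1, 90.0, 144.3]
force: [0.8, -1.2, 1.1]
opening: 0.0403
```

```bash
cat >> h.py <<'E'
def bar(box,zt,name,slope=False):
    "find black grip bar in the wrist picture within box, top plane z=zt (bench) or tray height zt"
    o=get_obs();T=toolT(o);c=calibration("wrist");p,d=snapshot("wrist");C=T@c["tool_from_camera"]
    cv2.imwrite("pics/%s.png"%name,p[...,::-1]); np.savez("pics/%s.npz"%name,p=p,d=d,C=C)
    W=cloud(d,c,C);h=tray(W)[...,2] if slope else W[...,2]
    m=((p.max(2)<70)&(abs(h-zt)<.007)&(d>0)).astype(np.uint8)
    n,l,st,ce=cv2.connectedComponentsWithStats(m)
    for i in range(1,n):
        if st[i,4]<150: continue
        Q=W[l==i]; Q=tray(Q) if slope else Q
        print(name,st[i].tolist(),"h",np.median(Q[:,2]).round(4),cv2.minAreaRect(Q[:,:2].astype(np.float32)))
E
python3 -c "
from h import *
bar(None,.058,'w1',True)
shift(world([.002,-.0735,.040]),102.2)"
```

```text
tcp [ 0.6644 -0.0542  0.2142] tray [  2.2 -69.4 153.1] a 102.43 shift cm [10.98  2.71 -0.4 ] spin 0.004
```

View pics/w1.png

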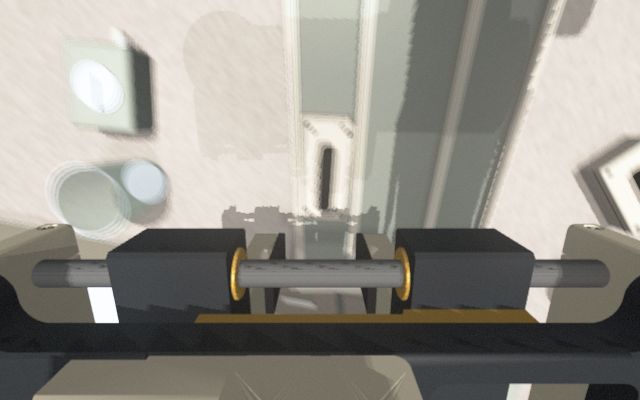

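The picture is motion-blurred: the stuck case's bar is at (327,178), with the fingers at about (320,260). I'll shoot again at rest.

```bash
python3 -c "
from h import *
bar(None,.058,'w2',True)
d=np.load('pics/w2.npz');W=tray(cloud(d['d'],calibration('wrist'),d['C']))
print(W[178,327],d['p'][178,327],W[60,330],W[60,362],W[60,300])
shift(world([.002,-.0735,.040]),102.2)"
```

```text
[ 0.01068896 -0.0638115   0.03422344] [248 244 234] [-0.08741697 -0.06203375  0.00054052] [-0.08744507 -0.03378283 -0.00078417] [-0.08732093 -0.08836644  0.00065178]
tcp [ 0.6622 -0.0566  0.2141] tray [ -0.3 -71.3 152.4] a 102.48 shift cm [10.98  2.43 -0.21] spin 0.005
```

```bash
python3 -c "
from h import *
d=np.load('pics/w2.npz');p=d['p'];W=tray(cloud(d['d'],calibration('wrist'),d['C']));h=W[...,2]
def rect(m,n):
    k,l,st,ce=cv2.connectedComponentsWithStats(m.astype(np.uint8))
    for i in range(1,k):
        if st[i,4]>100: print(n,st[i].tolist(),cv2.minAreaRect(W[l==i][:,:2].astype(np.float32)),np.median(h[l==i]),p[l==i].mean(0))
b=(np.mgrid[:400,:640][0]<235)&(abs(W[...,1]+.073)<.05)
rect(b&(abs(h-.058)<.006),'bar'); rect(b&(abs(h-.034)<.004),'lid')
"
```

```text
bar [308, 139, 19, 67, 1059] ((-0.0025561507791280746, -0.07297884672880173), (0.013996576890349388, 0.05976766347885132), 87.58575439453125) 0.05756548586818406 [96.65816808 91.72898961 84.29272899]
lid [294, 107, 52, 105, 3724] ((-0.0024388618767261505, -0.07279644161462784), (0.04382457584142685, 0.10000453889369965), 87.60903930664062) 0.03379635520931147 [233.5424275  229.26396348 219.28007519]
```

>>> {"op": "move_arm", "data": {
  "commands": [
    [[0,1.4,-0.1,0.047],[1.5,1.4,0,0],[3,0,0,0],[3,0,0,0],[2,0,0,0],[0,0,0,0]]
  ]
}}

```text
clock: 2.4
tool_pos: [0.6304, -0.0679, 0.1181]
orientation: [84.3, 89.6, -176.1]
force: [0.4, -0.5, -0.2]
opening: 0.04
```

```bash
python3 -c "
from h import *
shift(world([-.0025,-.073,.040]),99.8);print(get_obs()['force'])"
```

```text
tcp [ 0.6304 -0.0679  0.1181] tray [-10.  -75.6  51.2] a 99.51 shift cm [ 1.26 -0.46  0.28] spin -0.005
[ 0.3780952  -0.50414113 -0.21661926]
```

>>> {"op": "move_arm", "data": {
  "commands": [
    [[0.6,-0.5,0.3,0],[0.6,0,0,0],[0,0,0,0],[0,0,0,0]]
  ]
}}

```text
clock: 2.8
tool_pos: [0.6375, -0.0637, 0.1101]
orientation: [-93.2, 90.0, 6.4]
force: [-0.4, 0.0, -0.1]
opening: 0.04
```

>>> {"op": "move_arm", "data": {
  "commands": [
    [[0,0,0,0],[0,0,0,0],[0,0,0,0],[0,0,0,0]]
  ],
  "jaw": 0.8
}}

```text
clock: 3.2
tool_pos: [0.6374, -0.0637, 0.1098]
orientation: [-78.7, 90.0, 20.9]
force: [0.3, 1.5, 1.3]
opening: 0.014
```

```bash
python3 -c "
from h import *
shift(world([.055,-.073,.040]),102.2);print(get_obs()['force'])"
```

```text
tcp [ 0.6374 -0.0637  0.1098] tray [ -0.5 -73.   44.9] a 99.56 shift cm [ 1.8  -5.27  0.24] spin -0.046
[0.3399968  1.45176476 1.31829791]
```

>>> {"op": "move_arm", "data": {
  "commands": [
    [[0,0,0,-0.046],[0.22,-1.07,0,0],[0.24,-1.07,0,0],[0.24,-1.07,0,0],[0.24,-1.07,0,0],[0.24,-1.07,0,0],[0,0,0,0],[0,0,0,0]]
  ]
}}

```text
clock: 4.0
tool_pos: [0.6895, -0.0524, 0.097]
orientation: [82.6, 89.9, -175.2]
force: [-0.6, 0.7, -4.2]
opening: 0.0134
```

```bash
python3 -c "
from h import *
shift(world([.055,-.073,.040]),102.2);print(get_obs()['force'],get_obs()['opening'])"
```

```text
tcp [ 0.6895 -0.0524  0.097 ] tray [ 54.3 -73.   45.3] a 102.18 shift cm [ 0.53  0.06 -0.  ] spin -0.0
[-0.62758996  0.65609716 -4.16231639] 0.013375141545463248
```

>>> {"op": "move_arm", "data": {
  "commands": [
    [[0,0,0,0],[0,0,0,0],[-2,0,0,0],[-2,0,0,0],[0,2.6,0,0],[0,2.6,0,0],[0,2.6,0,0],[0,0,0,0]]
  ],
  "jaw": 3.5
}}

```text
clock: 4.8
tool_pos: [0.611, -0.0695, 0.1394]
orientation: [-79.3, 89.9, 22.8]
force: [-0.0, 0.9, 0.4]
opening: 0.0349
```

>>> {"op": "move_arm", "data": {
  "commands": [
    [[0,0,0,0],[0,0,0,0]]
  ],
  "jaw": 0
}}

```text
clock: 5.0
tool_pos: [0.6143, -0.0688, 0.1385]
orientation: [-100.6, 89.9, 1.6]
force: [0.3, -0.2, -0.2]
opening: 0.0238
```

```bash
python3 -c "
from h import *
shift(world([-.020,-.073,.020]),102.2);print(get_obs()['force'],get_obs()['opening'])
p,D=snapshot('wrist');d=dict(p=p,d=D,C=toolT()@calibration('wrist')['tool_from_camera'])
W=tray(cloud(d['d'],calibration('wrist'),d['C']));h=W[...,2]
b=(abs(W[...,1]+.073)<.03)&(abs(W[...,0]-.03)<.1)
for z in(.034,.058):
    m=b&(abs(h-z)<.004);print(z,m.sum());
    if m.sum()>100: print(cv2.minAreaRect(W[m][:,:2].astype(np.float32)))
"
```

```text
tcp [ 0.6143 -0.0688  0.1385] tray [-30.3 -73.1  67.3] a 102.21 shift cm [4.83 0.13 0.01] spin 0.0
[ 0.26621085 -0.21749722 -0.19537264] 0.023757964616349977
0.034 1083
((0.03290592133998871, -0.07365700602531433), (0.062307585030794144, 0.04377239570021629), 0.6323971748352051)
0.058 311
((0.029807768762111664, -0.0735919401049614), (0.016318218782544136, 0.01376468874514103), 0.8772962093353271)
```

>>> {"op": "move_arm", "data": {
  "commands": [
    [[2.4,0,0,0],[2.3,0,0,0],[0.1,0,0,0],[0.24,-1,0,0],[0.24,-1,0,0],[0.24,-1,0,0],[0.24,-1,0,0],[0,0,0,0]]
  ]
}}

```text
clock: 5.85
tool_pos: [0.6543, -0.0601, 0.0801]
orientation: [-100.9, 89.9, 1.3]
force: [-0.4, 0.3, -0.4]
opening: 0.0004
```

```bash
python3 -c "
from h import *
shift(world([.040,-.073,.020]),102.2);print(get_obs()['force'],get_obs()['opening'])
"
```

```text
tcp [ 0.6543 -0.0601  0.0801] tray [ 23.4 -73.   20.2] a 102.21 shift cm [ 0.42 -1.61  0.  ] spin 0.0
[-0.38662541  0.26278471 -0.38893453] 0.00035808360220518603
```

>>> {"op": "move_arm", "data": {
  "commands": [
    [[0.17,-0.7,0,0],[0.12,-0.5,0,0],[0.07,-0.3,0,0],[0.05,-0.2,0,0],[0,0,0,0]]
  ]
}}

```text
clock: 6.35
tool_pos: [0.6681, -0.0572, 0.0763]
orientation: [90.6, 89.9, -167.2]
force: [-5.8, -0.4, 5.4]
opening: 0.0007
```

```bash
python3 -c "
from h import *
shift(world([.040,-.073,.020]),102.2);print(get_obs()['force'],get_obs()['opening'])
"
```

```text
tcp [ 0.6681 -0.0572  0.0763] tray [ 38.  -73.1  19.9] a 102.19 shift cm [ 0.04 -0.2   0.01] spin -0.0
[-5.82350253 -0.44452241  5.40287273] 0.0006635242074296648
```

>>> {"op": "move_arm", "data": {
  "commands": [
    [[0.05,-0.2,0,0],[0.05,-0.2,0,0],[0,0,0,0]]
  ]
}}

```text
clock: 6.65
tool_pos: [0.6683, -0.0571, 0.0762]
orientation: [88.3, 89.5, -169.6]
force: [-19.5, -0.9, 20.3]
opening: 0.0004
```

>>> {"op": "move_arm", "data": {
  "commands": [
    [[0.05,-0.2,0,0],[0.05,-0.2,0,0],[0,0,0,0]]
  ]
}}

```text
clock: 6.95
tool_pos: [0.6685, -0.0571, 0.0761]
orientation: [88.2, 89.1, -169.6]
force: [-34.3, -0.3, 37.1]
opening: 0.0005
```

>>> {"op": "move_arm", "data": {
  "commands": [
    [[-0.3,1,0,0],[-0.5,2,0,0],[-3,2,0,0],[-4,0,0,0],[-4,0,0,0],[0,0,0,0],[0,0,0,0]]
  ],
  "jaw": 4
}}

```text
clock: 7.65
tool_pos: [0.6289, -0.0654, 0.1935]
orientation: [-86.3, 89.8, 15.9]
force: [-0.3, -0.1, -1.3]
opening: 0.0398
```

```bash
cat >> h.py <<'E'
def look(y,x0,x1,name,vis=1):
    T=toolT();p,D=snapshot('wrist');C=T@calibration('wrist')['tool_from_camera']
    cv2.imwrite("pics/%s.png"%name,p[...,::-1])
    W=tray(cloud(D,calibration('wrist'),C));h=W[...,2];b=(abs(W[...,1]-y)<.04)&(W[...,0]>x0)&(W[...,0]<x1)&(D>0)
    for z in(.034,.058):
        k,l,st,ce=cv2.connectedComponentsWithStats((b&(abs(h-z)<.0045)).astype(np.uint8))
        for i in range(1,k):
            if st[i,4]>150: q=W[l==i];print(z,st[i].tolist(),cv2.minAreaRect(q[:,:2].astype(np.float32)),'xmin/max',np.percentile(q[:,0],[1,99]).round(4))
E
python3 -c "
from h import *
look(-.073,0,.16,'w3')
f=np.array([.5825,.303]);shift([.5825,.303,.20],140.1)
"
```

```text
0.034 [298, 250, 45, 10, 415] ((0.04981910437345505, -0.07387948036193848), (0.010543851181864738, 0.043247420340776443), 0.7540624737739563) xmin/max [0.0456 0.0544]
0.034 [300, 288, 14, 20, 259] ((0.10635887086391449, -0.08880455791950226), (0.029490672051906586, 0.014234350062906742), 1.723958969116211) xmin/max [0.0924 0.1204]
0.034 [328, 288, 14, 20, 261] ((0.10764771699905396, -0.05842987075448036), (0.03149046003818512, 0.013782168738543987), 0.6328433156013489) xmin/max [0.0923 0.1213]
0.058 [313, 288, 15, 20, 296] ((0.08233151584863663, -0.07386565953493118), (0.02916916273534298, 0.013656195253133774), 0.6766470074653625) xmin/max [0.0681 0.094 ]
tcp [ 0.628  -0.0655  0.192 ] tray [-29.3 -72.8 122.5] a 102.18 shift cm [-0.78 -3.33 36.98] spin -0.662
```

View pics/w3.png

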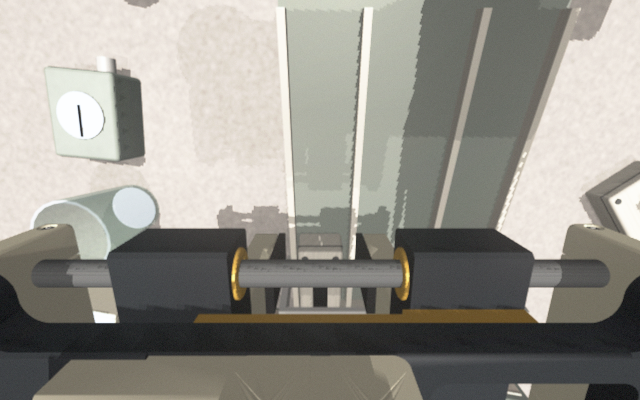

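>>> {"op": "move_arm", "data": {
  "commands": [
    [[-0.3,-0.4,4.6,0],[-0.3,-0.4,4.6,0],[0,-0.4,4.6,0],[0,-0.4,4.6,0],[0,-0.4,4.6,0],[0,-0.4,4.6,0],[0,-0.4,4.6,0],[0,-0.4,4.6,0]]
  ]
}}

```text
clock: 8.5
tool_pos: [0.5805, 0.3024, 0.1963]
orientation: [114.3, 89.9, -143.5]
force: [0.3, -0.0, 0.7]
opening: 0.0402
```

>>> {"op": "move_arm", "data": {
  "commands": [
    [[0,0,0,-0.133],[0,0,0,-0.133],[0,0,0,-0.133],[0,0,0,-0.133],[0,0,0,-0.13],[0,0,0,0],[0,0,0,0]]
  ]
}}

```text
clock: 9.2
tool_pos: [0.5812, 0.3005, 0.1968]
orientation: [78.3, 89.9, -141.8]
force: [-0.1, -0.8, 0.5]
opening: 0.0401
```

```bash
cat >> h.py <<'E'
def lookb(x,y,name,r=.09):
    T=toolT();p,D=snapshot('wrist');C=T@calibration('wrist')['tool_from_camera']
    cv2.imwrite("pics/%s.png"%name,p[...,::-1])
    W=cloud(D,calibration('wrist'),C);b=(np.hypot(W[...,0]-x,W[...,1]-y)<r)&(D>0)
    for z in(.034,.058):
        k,l,st,ce=cv2.connectedComponentsWithStats((b&(abs(W[...,2]-z)<.005)).astype(np.uint8))
        for i in range(1,k):
            if st[i,4]>150: print(z,st[i].tolist(),cv2.minAreaRect(W[l==i][:,:2].astype(np.float32)),np.median(W[l==i][:,2]).round(4))
E
python3 -c "
from h import *
shift([.5825,.303,.037],140.1);lookb(.5825,.303,'w4')
"
```

```text
tcp [0.5812 0.3005 0.1968] tray [  0.3 294.8 134.7] a 139.9 shift cm [15.98 -0.3   0.06] spin -0.004
0.034 [294, 147, 61, 88, 4395] ((0.5808420181274414, 0.30647480487823486), (0.09875202178955078, 0.0659804418683052), 49.830894470214844) 0.0347
0.058 [318, 169, 13, 57, 727] ((0.5810673236846924, 0.30666330456733704), (0.059409771114587784, 0.01271321065723896), 50.17945861816406) 0.0584
```

>>> {"op": "move_arm", "data": {
  "commands": [
    [[2,-0.46,0.41,0],[4,0,0,0],[4,0,0,0],[3,0,0,0],[1.6,0,0,0],[1,0,0,0],[0,0,0,0]]
  ]
}}

```text
clock: 9.95
tool_pos: [0.5808, 0.3063, 0.0405]
orientation: [81.1, 89.9, -138.9]
force: [0.2, 0.4, 0.6]
opening: 0.0401
```

```bash
python3 -c "
from h import *
shift([.581,.3066,.038],140.1);print(get_obs()['force'])
"
```

```text
tcp [0.5808 0.3063 0.0405] tray [ 38.1 300.6 -16.9] a 140.03 shift cm [ 0.25 -0.04 -0.  ] spin -0.001
[0.16668329 0.37800119 0.55643832]
```

>>> {"op": "move_arm", "data": {
  "commands": [
    [[0.2,0,0,0],[0,0,0,0],[0,0,0,0],[0,0,0,0],[-3,0,0,0],[-4,0,0,0],[-4,0,0,0],[-4,0,0,0]]
  ],
  "jaw": 0.8
}}

```text
clock: 10.75
tool_pos: [0.5805, 0.3064, 0.191]
orientation: [60.3, 89.9, -159.6]
force: [1.7, 0.1, -4.6]
opening: 0.0142
```

>>> {"op": "move_arm", "data": {
  "commands": [
    [[-3,0,0,0],[0,0,0,0.132],[0,0,0,0.132],[0,0,0,0.132],[0,0,0,0.132],[0,0,0,0.132],[0,0,0,0],[0,0,0,0]]
  ]
}}

```text
clock: 11.55
tool_pos: [0.5809, 0.3067, 0.2196]
orientation: [97.4, 89.9, -160.1]
force: [-0.3, 0.4, -4.4]
opening: 0.0136
```

```bash
python3 -c "
from h import *
w=world([.010,0,.04]);w[2]=.21
shift(w,102.2);print(get_obs()['force'],get_obs()['opening'],w)
"
```

```text
tcp [0.5809 0.3067 0.2196] tray [ -4.2 300.9 157.1] a 102.52 shift cm [  0.97   1.57 -30.09] spin 0.006
[-0.27382403  0.41482831 -4.42239911] 0.013630702314090725 [0.63078691 0.00956187 0.21      ]
```

>>> {"op": "move_arm", "data": {
  "commands": [
    [[0,0.2,-3.5,0.006],[0,0.2,-4.5,0],[0,0.2,-4.5,0],[0.2,0.2,-4.5,0],[0.2,0.2,-4.5,0],[0.2,0.2,-4.5,0],[0.2,0.3,-4,0],[0,0,0,0]]
  ]
}}

```text
clock: 12.35
tool_pos: [0.6287, 0.0057, 0.2115]
orientation: [113.9, 89.9, -144.2]
force: [-0.5, 0.6, -4.1]
opening: 0.0139
```

>>> {"op": "move_arm", "data": {
  "commands": [
    [[0,0,0,0],[0,0,0,0],[0,0,0,0]]
  ]
}}

```text
clock: 12.65
tool_pos: [0.6291, 0.0114, 0.2121]
orientation: [-48.0, 90.0, 54.1]
force: [-1.3, -0.4, -4.6]
opening: 0.0138
```

```bash
python3 -c "
from h import *
shift(world([.010,0,.042]),102.2);print(get_obs()['force'],get_obs()['opening'])
lookb(0.63,0,'w5',.001)
"
```

```text
tcp [0.6291 0.0114 0.2121] tray [-17.3   2.1 146.2] a 102.09 shift cm [10.77 -0.18 -0.22] spin -0.002
[-1.34405442 -0.42389226 -4.5501435 ] 0.013791530022360101
```

View pics/w5.png

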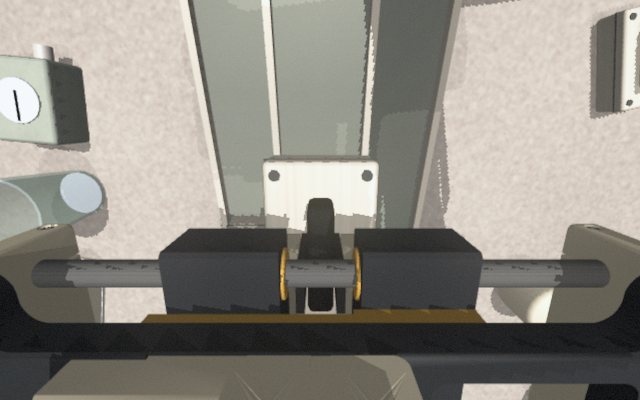

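The held wide case (lid around (320,195)) sits square over the middle lane. Lowering.

>>> {"op": "move_arm", "data": {
  "commands": [
    [[2,-0.2,-0.2,0],[3,0,0,0],[2.5,0,0,0],[1.5,0,0,0],[0.5,0,0,0],[0,0,0,0]]
  ]
}}

```text
clock: 13.3
tool_pos: [0.6313, 0.0094, 0.1167]
orientation: [101.2, 89.9, -156.8]
force: [0.3, -0.6, -4.4]
opening: 0.0135
```

>>> {"op": "move_arm", "data": {
  "commands": [
    [[0.3,0,0,0],[0.3,0,0,0],[0.3,0,0,0],[0,0,0,0]]
  ]
}}

```text
clock: 13.7
tool_pos: [0.6346, 0.0095, 0.1107]
orientation: [-93.4, 89.6, 8.7]
force: [4.1, 2.0, 5.0]
opening: 0.0137
```

```bash
python3 -c "
from h import *
shift(world([.010,0,.042]),102.2);print(get_obs()['force'],get_obs()['opening'])
look(0,-.1,.06,'w6')
"
```

```text
tcp [0.6346 0.0095 0.1107] tray [11.7 -0.8 48.8] a 102.03 shift cm [0.62 0.33 0.08] spin -0.003
[4.06484656 2.00906037 4.99725537] 0.013660050731410717
0.034 [262, 160, 119, 65, 5481] ((-0.01785535179078579, -0.0010080598294734955), (0.037779293954372406, 0.06631914526224136), 0.13331304490566254) xmin/max [-0.0363 -0.0077]
0.058 [287, 206, 68, 43, 1027] ((-0.010977760888636112, -0.0012435819953680038), (0.036040157079696655, 0.021639693528413773), 89.8285140991211) xmin/max [-0.0215 -0.0007]
```

>>> {"op": "move_arm", "data": {
  "commands": [
    [[0.25,0,0,0],[0.25,0,0,0],[0.25,0,0,0],[0,0,0,0]]
  ]
}}

```text
clock: 14.15
tool_pos: [0.6382, 0.0103, 0.105]
orientation: [-93.3, 89.2, 8.7]
force: [11.3, 2.6, 9.4]
opening: 0.0139
```

```bash
python3 -c "
from h import *
shift(world([.010,0,.042]),102.2);print(get_obs()['force'],get_obs()['opening'])
T=toolT();p,D=snapshot('wrist');W=tray(cloud(D,calibration('wrist'),T@calibration('wrist')['tool_from_camera']))
m=(np.mgrid[:400,:640][0]<222)&(abs(W[...,1])<.03)&(abs(W[...,1])>.012)&(W[...,2]>.025)&(W[...,2]<.06)&(W[...,0]>-.06)&(W[...,0]<.05)
q=W[m];print(m.sum(),np.polyfit(q[:,0],q[:,2],1),q[:,0].min(),np.polyval(np.polyfit(q[:,0],q[:,2],1),[-.04,0,.05]))
"
```

```text
tcp [0.6382 0.0103 0.105 ] tray [16.5 -0.8 44.2] a 102.09 shift cm [0.05 0.69 0.08] spin -0.002
[11.29732125  2.57174515  9.38751009] 0.01387232303164635
4210 [0.13877748 0.03715716] -0.033880565803734206 [0.03160606 0.03715716 0.04409604]
```

>>> {"op": "move_arm", "data": {
  "commands": [
    [[0.25,-0.15,0,0],[0.25,-0.15,0,0],[0.1,0,0,0],[0,0,0,0]]
  ]
}}

```text
clock: 14.6
tool_pos: [0.6411, 0.0109, 0.0996]
orientation: [-93.4, 89.2, 8.7]
force: [10.1, 3.2, 12.0]
opening: 0.0135
```

```bash
cat >> h.py <<'E'
def tilt(y):
    T=toolT();p,D=snapshot('wrist');W=tray(cloud(D,calibration('wrist'),T@calibration('wrist')['tool_from_camera']));Y=abs(W[...,1]-y)
    m=(np.mgrid[:400,:640][0]<222)&(Y<.021)&(Y>.012)&(W[...,2]>.025)&(W[...,2]<.06)&(W[...,0]>-.06)&(W[...,0]<.05)
    q=W[m];f=np.polyfit(q[:,0],q[:,2],1);print("lid tilt",m.sum(),f,q[:,0].min(),np.polyval(f,[-.04,0,.05]))
E
python3 -c "
from h import *
shift(world([.010,0,.042]),102.2);print(get_obs()['force'],get_obs()['opening'])
tilt(0)"
```

```text
tcp [0.6411 0.0109 0.0996] tray [20.8 -0.8 39.7] a 102.09 shift cm [-0.49  0.98  0.08] spin -0.002
[10.10083773  3.18433915 12.02700166] 0.013476444850679819
lid tilt 2170 [0.06554219 0.03432808] -0.03120650789171419 [0.03170639 0.03432808 0.03760519]
```

>>> {"op": "move_arm", "data": {
  "commands": [
    [[0.2,-0.1,0,0],[0,0,0,0]]
  ]
}}

```text
clock: 14.85
tool_pos: [0.6412, 0.011, 0.0995]
orientation: [-95.0, 89.2, 7.1]
force: [-0.2, 4.9, 28.5]
opening: 0.0134
```

>>> {"op": "move_arm", "data": {
  "commands": [
    [[0,0,0,0],[0,0,0,0],[0,0,0,0],[-2,0,0,0],[-3,0,0,0],[0,3,0,0],[0,3,0,0],[0,2.5,0,0]]
  ],
  "jaw": 3
}}

```text
clock: 15.65
tool_pos: [0.5501, -0.0087, 0.1424]
orientation: [80.7, 89.9, -177.4]
force: [0.2, -0.0, 0.1]
opening: 0.0298
```

>>> {"op": "move_arm", "data": {
  "commands": [
    [[0,0,0,0],[0,0,0,0],[0,0,0,0]]
  ],
  "jaw": 0
}}

```text
clock: 15.95
tool_pos: [0.5528, -0.008, 0.1427]
orientation: [-112.6, 90.0, -10.6]
force: [1.0, -0.4, -0.3]
opening: 0.0114
```

```bash
python3 -c "
from h import *
shift(world([-.045,0,.020]),102.2);print(get_obs()['force'],get_obs()['opening'])
look(0,-.08,.15,'w7');tilt(0)"
```

```text
tcp [ 0.5528 -0.008   0.1427] tray [-77.2  -0.7  60.1] a 101.96 shift cm [ 4.66 -2.17  0.08] spin -0.004
[ 0.96887039 -0.42561786 -0.276583  ] 0.01142030650740541
0.034 [299, 288, 44, 27, 481] ((-0.007463907822966576, -0.0008246991783380508), (0.03388816490769386, 0.03049439564347267), 87.75594329833984) xmin/max [-0.0216  0.0072]Traceback (most recent call last):
  File "<string>", line 4, in <module>
    look(0,-.08,.15,'w7');tilt(0)
                          ~~~~^^^
  File "h.py", line 56, in tilt
    q=W[m];f=np.polyfit(q[:,0],q[:,2],1);print("lid tilt",m.sum(),f,q[:,0].min(),np.polyval(f,[-.04,0,.05]))
             ~~~~~~~~~~^^^^^^^^^^^^^^^^^
    raise TypeError("expected non-empty vector for x")
TypeError: expected non-empty vector for x
```

>>> {"op": "move_arm", "data": {
  "commands": [
    [[2,0,0.07,-0.004],[2.1,0,0,0],[0,0,0,0],[0.49,-2,0,0],[0.24,-1,0,0],[0.24,-1,0,0],[0.24,-1,0,0],[0.24,-1,0,0]]
  ]
}}

```text
clock: 16.85
tool_pos: [0.6113, 0.0054, 0.0873]
orientation: [-132.9, 90.0, -30.7]
force: [-3.3, -0.4, 3.1]
opening: 0.0004
```

```bash
python3 -c "
from h import *
shift(world([.038,0,.020]),102.2);print(get_obs()['force'],get_obs()['opening'])"
```

```text
tcp [0.6113 0.0054 0.0873] tray [-5.7  0.  20.5] a 102.19 shift cm [ 1.09 -4.23 -0.  ] spin -0.0
[-3.3334122  -0.40384556  3.11705958] 0.00036958929513536913
```

>>> {"op": "move_arm", "data": {
  "commands": [
    [[0.24,-1,0,0],[0.24,-1,0,0],[0.24,-1,0,0],[0.17,-0.7,0,0],[0.1,-0.4,0,0],[0.05,-0.2,0,0],[0,0,0,0]]
  ]
}}

```text
clock: 17.55
tool_pos: [0.6527, 0.0144, 0.0763]
orientation: [65.7, 90.0, 167.9]
force: [-1.7, -1.2, 0.0]
opening: 0.0007
```

>>> {"op": "move_arm", "data": {
  "commands": [
    [[0.05,-0.2,0,0],[0.05,-0.2,0,0],[0,0,0,0]]
  ]
}}

```text
clock: 17.85
tool_pos: [0.6529, 0.0145, 0.0762]
orientation: [89.1, 89.6, -168.8]
force: [-15.4, -0.5, 14.3]
opening: 0.001
```

```bash
python3 -c "
from h import *
shift(world([.038,0,.020]),102.2);print(get_obs()['force'],get_obs()['opening'])"
```

```text
tcp [0.6529 0.0145 0.0762] tray [38.3  0.1 19.8] a 102.17 shift cm [-0.02  0.02 -0.01] spin -0.0
[-15.44077872  -0.50993995  14.30684543] 0.0009722238287105366
```

Stopped at the same x (38 mm) as the first case. One firmer nudge, then on to the loose case.

>>> {"op": "move_arm", "data": {
  "commands": [
    [[0.05,-0.2,0,0],[0,0,0,0],[-0.3,1,0,0],[-0.5,2,0,0],[-3,2,0,0],[-4,0,0,0],[-4,0,0,0],[0,0,0,0]]
  ],
  "jaw": 0
}}

```text
clock: 18.65
tool_pos: [0.6133, 0.0057, 0.2]
orientation: [-92.5, 89.3, 9.8]
force: [1.5, -0.6, 0.3]
opening: 0.0002
```

```bash
python3 -c "
from h import *
look(0,0,.16,'w8');shift([.429,.306,.20],113.6)
p,d=snapshot('top');cv2.imwrite('pics/top1.png',cv2.resize(p[105:250,180:350,::-1],None,fx=4,fy=4,interpolation=cv2.INTER_CUBIC))"
```

```text
tcp [0.6118 0.0057 0.1969] tray [-31.2   0.2 127.1] a 102.22 shift cm [-0.39 11.51 33.22] spin -0.199
```

View pics/top1.png

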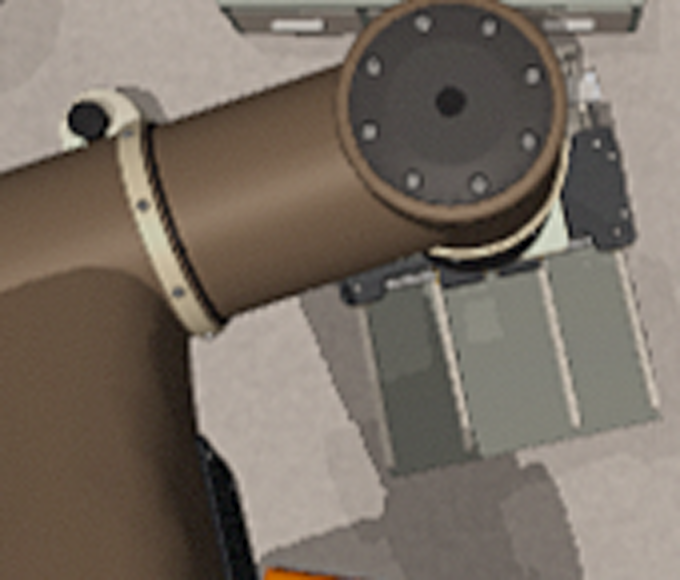

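The arm hides the case fronts here, with only lanes visible at (400-650,350). I'll check them at the end.

>>> {"op": "move_arm", "data": {
  "commands": [
    [[-0.2,1.4,4.2,0],[-0.2,1.4,4.2,0],[0,1.4,4.2,0],[0,1.4,4.2,0],[0,1.5,4.2,0],[0,1.5,4.2,0],[0,1.5,4.1,0],[0,1.4,3.9,0]]
  ],
  "jaw": 4
}}

```text
clock: 19.55
tool_pos: [0.4256, 0.3065, 0.196]
orientation: [116.8, 89.9, -141.0]
force: [0.6, 0.3, 0.3]
opening: 0.0402
```

>>> {"op": "move_arm", "data": {
  "commands": [
    [[0,0,0,-0.1],[0,0,0,-0.099],[0,0,0,0],[0,0,0,0],[0,0,0,0]]
  ]
}}

```text
clock: 20.05
tool_pos: [0.4273, 0.305, 0.1967]
orientation: [114.5, 90.0, -132.0]
force: [0.5, 1.1, 0.7]
opening: 0.0401
```

```bash
python3 -c "
from h import *
shift([.429,.306,.038],113.6);lookb(.429,.306,'w9',.08)
"
```

```text
tcp [0.4273 0.305  0.1967] tray [-145.   331.8   99. ] a 113.44 shift cm [15.87 -0.21  0.03] spin -0.003
0.034 [305, 144, 41, 89, 2691] ((0.4272405505180359, 0.3105892837047577), (0.10034486651420593, 0.04367522895336151), 24.667957305908203) 0.0346
0.058 [319, 166, 15, 57, 761] ((0.4265337586402893, 0.31058815121650696), (0.05915660038590431, 0.013958044350147247), 25.098867416381836) 0.0585
```

>>> {"op": "move_arm", "data": {
  "commands": [
    [[2,-0.2,0.53,-0.024],[4,0,0,0],[4,0,0,0],[3,0,0,0],[1.6,0,0,0],[1.2,0,0,0],[0,0,0,0]]
  ]
}}

```text
clock: 20.8
tool_pos: [0.4266, 0.3101, 0.0378]
orientation: [119.1, 89.9, -126.0]
force: [-0.5, 0.1, 1.7]
opening: 0.04
```

```bash
python3 -c "
from h import *
shift([.427,.3106,.038],114.8);print(get_obs()['force'])
"
```

```text
tcp [0.4266 0.3101 0.0378] tray [-106.8  336.9  -55.2] a 114.9 shift cm [-0.02 -0.06  0.03] spin 0.002
[-0.54559287  0.09358778  1.71986671]
```

>>> {"op": "move_arm", "data": {
  "commands": [
    [[0,0,0,0],[0,0,0,0],[0,0,0,0],[0,0,0,0],[-3,0,0,0],[-4,0,0,0],[-4,0,0,0],[-4,0,0,0]]
  ],
  "jaw": 0.8
}}

```text
clock: 21.6
tool_pos: [0.4263, 0.3104, 0.1905]
orientation: [88.6, 90.0, -156.5]
force: [1.5, 1.0, -3.4]
opening: 0.0138
```

>>> {"op": "move_arm", "data": {
  "commands": [
    [[-3,0,0,0],[0,0,0,0.11],[0,0,0,0.11],[0,0,0,0],[0,0,0,0]]
  ]
}}

```text
clock: 22.1
tool_pos: [0.4266, 0.3107, 0.2189]
orientation: [111.5, 90.0, -146.0]
force: [0.2, 1.3, -3.9]
opening: 0.0139
```

```bash
python3 -c "
from h import *
w=world([.006,.0725,.04]);w[2]=.21
shift(w,102.2);print(get_obs()['force'],get_obs()['opening'],w)
"
```

```text
tcp [0.4266 0.3107 0.2189] tray [-149.7  337.5  120.7] a 102.54 shift cm [  0.88 -13.05 -26.57] spin 0.006
[ 0.23443766  1.28387781 -3.89723772] 0.013897445565717752 [0.61166841 0.07960349 0.21      ]
```

>>> {"op": "move_arm", "data": {
  "commands": [
    [[0,-1.6,-2.8,0.006],[0,-2,-4,0],[0,-2,-4,0],[0,-2,-4,0],[0.2,-2,-4,0],[0.2,-2,-4,0],[0.2,-1.4,-3.6,0],[0,0,0,0]]
  ]
}}

```text
clock: 22.9
tool_pos: [0.6106, 0.0761, 0.2115]
orientation: [118.4, 89.8, -139.6]
force: [-0.1, -0.1, -4.0]
opening: 0.0139
```

>>> {"op": "move_arm", "data": {
  "commands": [
    [[0,0,0,0],[0,0,0,0],[0,0,0,0]]
  ]
}}

```text
clock: 23.2
tool_pos: [0.6088, 0.0809, 0.2133]
orientation: [-13.4, 90.0, 88.7]
force: [0.9, 0.6, -3.3]
opening: 0.0133
```

```bash
python3 -c "
from h import *
shift(world([.008,.0725,.055]),102.2);print(get_obs()['force'],get_obs()['opening'])
lookb(0.63,0,'w10',.001)
"
```

```text
tcp [0.6088 0.0809 0.2133] tray [-22.6  74.4 146.1] a 102.14 shift cm [ 9.57 -0.81 -0.19] spin -0.001
[ 0.89849927  0.60359375 -3.32877359] 0.01325531028337069
```

View pics/w10.png

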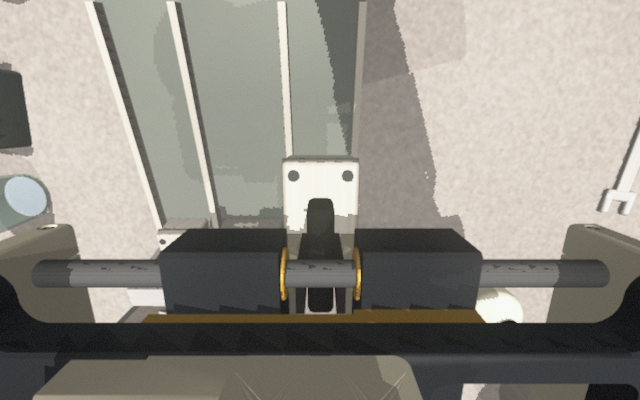

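The loose case (lid around (320,190)) is held square over the left lane. Lowering it the same way.

>>> {"op": "move_arm", "data": {
  "commands": [
    [[2,-0.4,-0.2,0],[3,-0.4,0,0],[2.5,0,0,0],[1.5,0,0,0],[0.5,0,0,0],[0,0,0,0]]
  ]
}}

```text
clock: 23.85
tool_pos: [0.6171, 0.0802, 0.118]
orientation: [110.8, 90.0, -147.1]
force: [0.2, -0.3, -3.3]
opening: 0.0139
```

>>> {"op": "move_arm", "data": {
  "commands": [
    [[0.3,0,0,0],[0.3,0,0,0],[0.3,-0.1,0,0],[0.25,-0.1,0,0],[0,0,0,0]]
  ]
}}

```text
clock: 24.35
tool_pos: [0.6214, 0.0807, 0.1082]
orientation: [-89.2, 89.8, 12.9]
force: [2.0, 0.9, 4.6]
opening: 0.0138
```

```bash
python3 -c "
from h import *
shift(world([.015,.073,.040]),102.2);print(get_obs()['force'],get_obs()['opening'])
tilt(.073)
"
```

```text
tcp [0.6214 0.0807 0.1082] tray [14.4 71.5 46.9] a 102.06 shift cm [0.69 0.11 0.15] spin -0.002
[2.02732736 0.87836157 4.57432383] 0.01380969149069346
lid tilt 1927 [0.19388346 0.03936278] -0.03509811259946701 [0.03160745 0.03936278 0.04905696]
```

>>> {"op": "move_arm", "data": {
  "commands": [
    [[0.25,-0.1,0.07,0],[0.25,-0.15,0,0],[0.25,-0.15,0,0],[0.1,-0.1,0,0],[0,0,0,0]]
  ]
}}

```text
clock: 24.9
tool_pos: [0.6269, 0.0821, 0.1]
orientation: [-95.2, 89.7, 6.8]
force: [4.4, -0.9, 5.1]
opening: 0.0137
```

```bash
python3 -c "
from h import *
shift(world([.015,.073,.040]),102.2);print(get_obs()['force'],get_obs()['opening'])
tilt(.073)
"
```

```text
tcp [0.6269 0.0821 0.1   ] tray [21.8 71.8 40.4] a 102.07 shift cm [-0.13  0.67  0.12] spin -0.002
[ 4.42235639 -0.93948198  5.06780987] 0.01369915592024773
lid tilt 2076 [0.06843664 0.03474992] -0.03084858720555863 [0.03201246 0.03474992 0.03817175]
```

Same state as with the wide case at this point. Releasing, retreating and getting behind it.

>>> {"op": "move_arm", "data": {
  "commands": [
    [[0.15,-0.1,0,0],[0,0,0,0]]
  ]
}}

```text
clock: 25.15
tool_pos: [0.6278, 0.0823, 0.0986]
orientation: [-95.5, 89.7, 6.6]
force: [5.6, -1.2, 6.0]
opening: 0.0138
```

>>> {"op": "move_arm", "data": {
  "commands": [
    [[0,0,0,0],[0,0,0,0],[0,0,0,0],[-2,0,0,0],[-3,0,0,0],[0,3,0.1,0],[0,3,0,0],[0,2.5,0,0]]
  ],
  "jaw": 3
}}

```text
clock: 25.95
tool_pos: [0.5399, 0.0648, 0.1463]
orientation: [83.3, 89.9, -174.7]
force: [-0.0, -0.4, 0.4]
opening: 0.0299
```

>>> {"op": "move_arm", "data": {
  "commands": [
    [[0,0,0,0],[0,0,0,0],[0,0,0,0]]
  ],
  "jaw": 0
}}

```text
clock: 26.25
tool_pos: [0.5424, 0.0656, 0.1467]
orientation: [-102.5, 90.0, -0.5]
force: [1.1, 0.9, -0.1]
opening: 0.0115
```

```bash
python3 -c "
from h import *
shift(world([-.065,.073,.020]),102.2);print(get_obs()['force'],get_obs()['opening'])
look(.073,-.08,.15,'w11')"
```

```text
tcp [0.5424 0.0656 0.1467] tray [-72.9  73.4  65.2] a 102.03 shift cm [ 4.58  0.31 -0.04] spin -0.003
[ 1.05249179  0.90668048 -0.12634415] 0.011528417278731894
0.034 [299, 288, 44, 27, 322] ((0.002761770971119404, 0.07335592061281204), (0.03488970920443535, 0.030856475234031677), 87.79222106933594) xmin/max [-0.0122  0.0177]
```

>>> {"op": "move_arm", "data": {
  "commands": [
    [[2,0,0,-0.003],[2.5,0,0,0],[0,0,0,0],[0.49,-2,0,0],[0.24,-1,0,0],[0.24,-1,0,0],[0.24,-1,0,0],[0.24,-1,0,0]]
  ]
}}

```text
clock: 27.1
tool_pos: [0.6011, 0.0781, 0.0874]
orientation: [-94.6, 90.0, 7.6]
force: [-1.8, -0.6, 2.5]
opening: 0.0004
```

```bash
python3 -c "
from h import *
shift(world([.038,.073,.020]),102.2);print(get_obs()['force'],get_obs()['opening'])"
```

```text
tcp [0.6011 0.0781 0.0874] tray [-0.5 73.3 21.9] a 102.19 shift cm [ 1.1  -3.69 -0.03] spin -0.0
[-1.84079661 -0.56842007  2.45601756] 0.00037132594998463315
```

>>> {"op": "move_arm", "data": {
  "commands": [
    [[0.28,-1,0,0],[0.28,-1,0,0],[0.28,-1,0,0],[0.12,-0.4,0,0],[0.05,-0.2,0,0],[0.05,-0.2,0,0],[0,0,0,0]]
  ]
}}

```text
clock: 27.8
tool_pos: [0.6374, 0.086, 0.0763]
orientation: [76.5, 90.0, 178.7]
force: [-0.2, 0.4, -0.5]
opening: 0.0007
```

>>> {"op": "move_arm", "data": {
  "commands": [
    [[0.05,-0.2,0,0],[0.05,-0.2,0,0],[0,0,0,0]]
  ]
}}

```text
clock: 28.1
tool_pos: [0.6376, 0.086, 0.0762]
orientation: [92.2, 89.6, -165.6]
force: [-16.0, -0.6, 14.8]
opening: 0.0003
```

```bash
python3 -c "
from h import *
shift(world([.038,.073,.020]),102.2);print(get_obs()['force'],get_obs()['opening'])"
```

```text
tcp [0.6376 0.086  0.0762] tray [38.4 73.3 19.9] a 102.18 shift cm [-0.02  0.04 -0.03] spin -0.0
[-16.00147875  -0.63062066  14.77042091] 0.0003105472205570689
```

>>> {"op": "move_arm", "data": {
  "commands": [
    [[0.05,-0.2,0,0],[0,0,0,0],[-0.3,1,0,0],[-0.5,2,0,0],[-3,3,0,0],[-4,2,0,0],[-4,0,0,0],[-4,0,0,0]]
  ]
}}

```text
clock: 28.9
tool_pos: [0.5648, 0.0703, 0.2355]
orientation: [-81.0, 89.9, 21.2]
force: [1.0, 0.1, -0.5]
opening: 0.0007
```

>>> {"op": "move_arm", "data": {
  "commands": [
    [[0,0.5,-4.5,0],[0,1,-4.6,0],[0,1,-4.6,0],[0,1,-4.6,0],[0,1,-4.6,0],[0,1,-4.6,0],[0,1,-4.6,0],[0,1,-4.6,0]]
  ]
}}

```text
clock: 29.7
tool_pos: [0.5695, -0.3062, 0.2336]
orientation: [-118.4, 89.9, -16.2]
force: [0.2, -0.7, -0.2]
opening: 0.0006
```

>>> {"op": "move_arm", "data": {
  "commands": [
    [[0,2,-4,0],[0,2,-4,0],[0,2,-4,0],[0,2,-4,0],[0,2,-4,0],[0,0,0,0],[0,0,0,0]]
  ]
}}

```text
clock: 30.4
tool_pos: [0.5132, -0.522, 0.2324]
orientation: [-82.4, 90.0, 19.6]
force: [-0.0, 0.8, 1.2]
opening: 0.0006
```

Run:
```python
from h import *
p,d=snapshot('top');c=calibration('top');W=cloud(d,c);t=tray(W);h=t[...,2]
p2,d2=snapshot('scene');c2=calibration('scene');t2=tray(cloud(d2,c2))
for n,T in(("top",t),("scene",t2)):
  for y in(-.073,0,.073):
    w=.036 if y==0 else .025
    b=(abs(T[...,1]-y)<w+.004)&(T[...,0]>0)&(T[...,0]<.158)
    for z in(.034,.058):
        q=T[b&(abs(T[...,2]-z)<.005)]
        if len(q)>5: print(n,y,z,len(q),"x",np.percentile(q[:,0],[2,98]).round(4),"y",np.percentile(q[:,1],[3,97]).round(4))
    q=T[b&(abs(T[...,2]-.034)<.005)&(T[...,0]<.064)]
    if len(q)>10:  # rear edge squareness by halves
        print("   rear edge left/right",[np.percentile(q[s][:,0],3).round(4) for s in (q[:,1]>y+.01,q[:,1]<y-.01)])
a=cv2.resize(p[105:235,180:420,::-1],None,fx=3.3,fy=3.3,interpolation=cv2.INTER_CUBIC)[:300]
b=cv2.resize(p2[160:290,225:385,::-1],None,fx=2.3,fy=2.3,interpolation=cv2.INTER_CUBIC)
cv2.imwrite('pics/fin.png',np.vstack([a,np.pad(b,((0,0),(0,a.shape[1]-b.shape[1]),(0,0)))]))
```

```text
top -0.073 0.034 258 x [0.0489 0.1528] y [-0.0969 -0.0543]
top -0.073 0.058 45 x [0.0693 0.1267] y [-0.0822 -0.0694]
   rear edge left/right [np.float64(0.0487), np.float64(0.0488)]
top 0 0.034 416 x [0.049  0.1531] y [-0.0342  0.0284]
top 0 0.058 47 x [0.0692 0.1267] y [-0.0095  0.0035]
   rear edge left/right [np.float64(0.0478), np.float64(0.048)]
top 0.073 0.034 258 x [0.0493 0.1535] y [0.0481 0.0903]
top 0.073 0.058 45 x [0.0695 0.1255] y [0.0628 0.0749]
   rear edge left/right [np.float64(0.0508), np.float64(0.0487)]
scene -0.073 0.034 203 x [0.0499 0.1529] y [-0.0945 -0.0499]
scene -0.073 0.058 48 x [0.07   0.1267] y [-0.0803 -0.0641]
   rear edge left/right [np.float64(0.0499), np.float64(0.0497)]
scene 0 0.034 360 x [0.05   0.1522] y [-0.0308  0.0327]
scene 0 0.058 47 x [0.0703 0.1273] y [-0.0064  0.0082]
   rear edge left/right [np.float64(0.0496), np.float64(0.0497)]
scene 0.073 0.034 242 x [0.0499 0.1531] y [0.0511 0.0949]
scene 0.073 0.058 53 x [0.0699 0.128 ] y [0.0645 0.0796]
   rear edge left/right [np.float64(0.0497), np.float64(0.0496)]
```

View pics/fin.png

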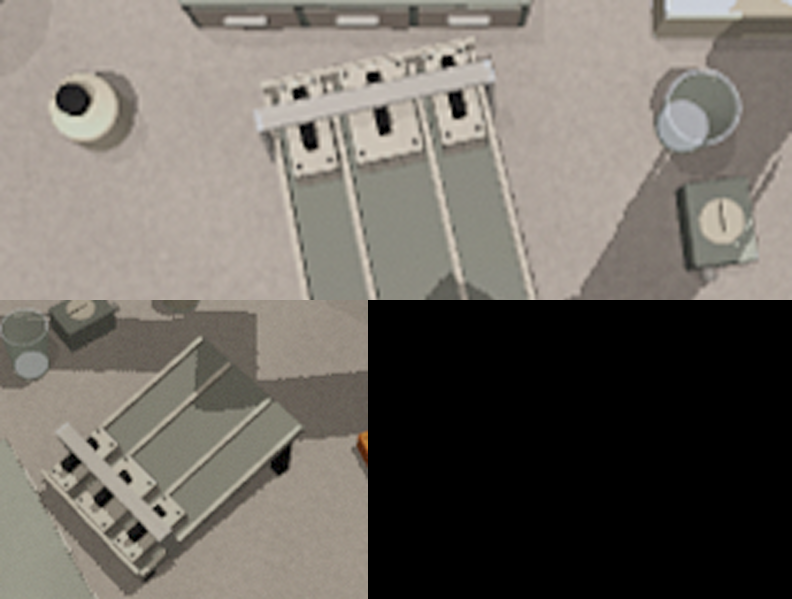

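All three cases are home under the keeper, at crop (315,140), (385,120) and (460,105). Their rear edges read x ≈ 50 mm and square in both views. The bystanders look untouched.

```bash
python3 -c "from plant import *;print(close_job())"
```

```text
the job is handed in; nothing more can be done
None
```

All three cases are in the tray, and the job was handed in at about 30.5 s of the 72 s limit. I gripped and straightened the stuck narrow case, then pushed it home. The wide case went into the middle lane and the loose narrow one into the left lane. I lowered both until they lay on the slope, then pushed them under the keeper bar with closed fingers.

**Final checks:**
- **Position:** The scene camera puts all three rear edges at tray x = 50 mm, which is home, with left and right sides within 0.2 mm. Lids are up, at 34 mm above the deck.
- **Against the stop:** Each push stopped at the same place (finger x about 38 mm) with about 15–37 N per axis, so the cases were against the stop.
- **Surroundings:** In the final crops the bottle, beaker and meter looked undisturbed. I did not check the jar, wrench or tape in a final picture. The arm was well clear and touching nothing.

**Disagreements and limits:**
- **Camera offset:** The top camera read about 1–2 mm lower in x and 2–4 mm off sideways compared with the scene camera. For the left case its rear-edge readings differed by 2 mm from side to side. I put this down to calibration and pixel size, since the scene view showed that case square.
- **Small drop on release:** The front edges of the two placed cases were roughly 4–6 mm above the deck when last measured, just before I let go, so each settled that last bit on its own.

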